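# Thread the curved hook pin into the eye of the bench post

### The job

Take the curved hook pin by its wooden handle out of its fork rest and set it up as the bench post's anchor: pass its tip down through the ring eye and swing it round along its curve until the collar sits flat on the eye with the handle standing straight up, then let go. The height at which the eye is clamped is not reported, so feel or look for it; do not force the pin, do not let it drop, and leave the other things on the bench where they are.

Things in the scene. Friction and masses are not known exactly. Their poses are not given: they have to be found in the camera images.
- hook_pin: Steel pin with wooden handle, about 0.22 kg. Origin: centre of the underside of its collar (36 x 36 mm, 8 mm thick, above the origin); z along the handle, up at the start. Handle: square bar 22 x 22 mm, sides along x and y, from z = 16 to 86 mm; grip it there. Below the collar a round bar 12 mm thick curves away towards -x (see hook_arc). At first it hangs in the fork; lift it straight up.
- hook_arc (a point): Centre of the pin's curve, in the pin's frame at x = -75, y = 0, z = 0 mm. The bar's centre line is a circular arc of radius 75 mm round it, in the pin's xz plane: from the origin, where it runs straight down, 60 degrees round towards -x, growing no thinner, with a rounded end.
- hook_tip (a point): The very end of the pin's curved bar, at x = -43, y = 0, z = -68 mm in the pin's frame.
- fork_rest: Fixed rest: plywood foot 105 x 100 mm, an upright at its +x side, two steel prongs that point to -x with a slot 17 mm wide between them, open at the -x end. Tops of the prongs 125 mm above the bench; the pin's collar rests on them at the start, within 5 mm of the origin, its curve pointing to -x too. Origin on the bench; z up.
- bench_post: Fixed steel post. Foot plate 150 x 100 x 8 mm; round column 22 mm thick, 160 mm high, at x = +85 mm. An arm 26 mm wide carries the eye: a flat level ring over the origin, hole 20 mm, outside 56 mm, 12 mm thick. Ring and arm are flush on top, flat from the ring to x = 65 mm. The ring's -x side is free. Sleeve and black clamp knob on the column stay as they are.
- eye_foot (a point): The point on the bench (z = 0) right under the centre of the eye's hole; also the post's origin. The upper face of the eye is 100 to 140 mm above this point, clamped at a different height every time, and that height is not reported. It is rigid to the touch. Beware of the room's fixed timber roof post, 95 mm square, 1.1 m high, at x = 0.29, y = -0.01 m from the robot's base.
- sanding_block: bystander: wooden sanding block, 62 x 112 x 32 mm; origin at its underside
- tape_measure: bystander: yellow tape measure, 35 x 82 x 75 mm; origin at its underside
- offcut_1: bystander: short wooden block, 45 x 90 x 45 mm; origin at its underside
- jar_nails: bystander: glass jar with blue lid, 61 mm across, 75 mm high; origin at its underside
- carpenter_pencil: bystander: flat red pencil lying down, 14 x 158 x 8 mm; origin at its underside
Not all that is in view belongs to the job. What is shaped like the hook_pin but turquoise is not meant.

How it is judged:
On the way, in this order (a step that is already met when the one before it is completed fails the run):
1. the pin is lifted clear of the fork (horizontal distance between hook_pin and fork_rest above 0.08 m and height (world z) of hook_tip above 0.08 m), for 0.1 s.
2. the tip is at the eye with the pin leaning over by at least 20 degrees (horizontal distance between hook_tip and eye_foot below 0.012 m and angle between hook_pin's own z axis and vertical above 0.35 rad and height (world z) of hook_tip below 0.145 m).
At the end, for the whole second after the job is handed in: The pin rests still in the eye, held by the post alone: collar centred on the hole within 7 mm and at the eye's height (90 to 150 mm above the bench), handle upright within 5 degrees (horizontal distance between hook_pin and eye_foot below 0.007 m and angle between hook_pin's own z axis and vertical below 0.09 rad and height (world z) of hook_pin between 0.09 and 0.15 m and contact force between hook_pin and bench_post above 0.5 N and linear speed of hook_pin below 0.02 m/s); the robot touches nothing.
It fails at once if the pin is forced: more than 60 N between pin and post (contact force between hook_pin and bench_post above 60 N).
It fails at once if the pin is dropped: it moves faster than 0.45 m/s with no finger on it (linear speed of hook_pin above 0.45 m/s and contact force between the fingers and hook_pin below 0.05 N).
It fails at once if a bystander is moved by more than 30 mm (distance of any of sanding_block, tape_measure, offcut_1, jar_nails, carpenter_pencil from where it was at the start of the episode above 0.03 m).
It also fails if it takes over 72 s, if anything falls off the work surface, if the arm or the gripper's body presses on something with over 40 N, if the wrist force passes 120 N, or if a joint passes its speed limit or range.

### The arm

A 7-joint arm with a two-finger parallel gripper is mounted at the origin on the work surface; the furniture and walls round the work are solid. World frame = base frame: x ahead of the robot, y to its left, z up, the work surface at z = 0. Lengths are in m, angles in rad, forces in N, time in s.
With the tool pointing down it reaches from about 0.35 to 0.9 m from the base axis. Payload 7.2 kg.
Tool frame: the origin (TCP) lies at the very end of the fingers, on their centre line; the grasp point (between the pads) lies 19 mm behind it; z points along the fingers, y is the line along which they close (so a half turn about z gives the same grasp; the last joint's range is limited). The gripper opens to 88 mm and grips with 3 to 60 N. Pads are 20 mm wide; open, the fingers measure 115 mm over their backs; the gripper's body (75 mm by 178 mm) begins 61 mm behind the grasp point.
Start: joints at [1.073, 0.411, -0.013, 1.596, 0.006, 1.134, -0.082], TCP at [0.26, -0.568, 0.188] pointing down, gripper open.
Joint ranges: [-2.95, 2.95], [-0.29, 1.99], [-1.47, 1.44], [0.14, 2.54], [-1.03, 4.17], [0.13, 1.85], [-2.86, 2.86]. Speed limits (rad/s): [2.39, 2.39, 3.01, 3.01, 3.14, 3.14, 3.14].

### API

Orientations are given as a unit quaternion [w, x, y, z].
In Python, from plant import ctrl, claw, solver, cams, hand_in gives the robot as it stands. Calls block until the motion is done:
- ctrl.move_to(position, orientation): joint-space move of the TCP to a pose.
- ctrl.move_l(position, frame=None, max_speed=0.15): straight line of the TCP; frame=None keeps the orientation; max_speed is the mean speed in m/s.
- ctrl.move_joints(angles): joint-space move.
- claw.gripper_open() and claw.grasp(): open the fingers fully, or close them until they stop; the grip force is fixed at half the most.
- ctrl.wait(seconds).
- solver.solve_ik(position, orientation): joint angles nearest the present ones, or None.
- cams.capture(name): name is "scene" or "top" or "wrist"; returns (picture, depth): 384x512x3 uint8, blue, green, red; 384x512 float32, m along the optical axis (not along the pixel's ray), 0 where there is no reading.
- cams.camera_model(name): a dict with "camera_matrix" (3x3 intrinsics, pixels), "position" and "orientation" of the camera in the world; the wrist camera has in their place "tool_from_camera" (4x4, takes a point from camera to tool coordinates, whose origin is the TCP and whose axes are the flange's). Camera axes: x right, y down, z forward; pixel columns grow to the right and rows downward; lengths in m; the calibration is good to about 2 mm. A picture is of the moment at which its call begins: read the wrist's pose just before it. camera_model takes no time and is no camera call.
A pose or a line that the arm cannot do raises ctrl.IKError and nothing moves.
- hand_in(): hands the job in; it is judged then, once.
Readings, each from a call of its own:
- ctrl.read_time(): time.
- ctrl.read_joint_positions(): joint angles.
- ctrl.read_qd(): joint speeds.
- ctrl.read_tau(): joint torques, N m.
- ctrl.read_ee_pos(): TCP position.
- ctrl.read_orientation(): TCP orientation.
- ctrl.read_contact_force(): force on the tool from outside, world axes, zero at the start.
- ctrl.read_wrist_torque(): the same for the moment, N m.
- ctrl.read_gripper_width(): opening from 0.0 (shut) to 1.0 (fully open).
- ctrl.read_gripper_force(): force on a finger pad.
Only numpy, scipy, OpenCV 4.12 (cv2) and the standard library are available. Lean on these libraries where they do the work, as an engineer would, in place of code of your own. Each camera call takes 0.05 s, during which the arm holds its last target. There are 200 camera calls.

## Working session

There is one attempt and no reset: what is moved stays moved. The work goes in short steps, each a Python script; the robot and the scene stay as the last script left them, time stands still between calls to the robot, and variables do not carry over. Pictures are saved under pics/ and viewed, at most 10 in all, crops included, and the job is handed in when it is done.

```bash
ls; mkdir -p pics; python3 - <<'E'
from plant import ctrl,cams
import cv2,numpy as np
for n in ("scene","top"):
    p,d=cams.capture(n); cv2.imwrite(f"pics/{n}0.png",p); np.save(f"/tmp/{n}d.npy",d)
    m=cams.camera_model(n); print(n,{k:np.round(v,4).tolist() if not isinstance(v,str) else v for k,v in m.items()})
print(cams.camera_model("wrist"))
print(ctrl.read_orientation(),ctrl.read_time())
E
```

```text
pics
scene {'camera_matrix': [[449.635, 0.0, 255.3397], [0.0, 449.635, 185.9622], [0.0, 0.0, 1.0]], 'position': [-0.1445, 1.0013, 1.0653], 'orientation': [0.1152, -0.3176, 0.876, -0.3442]}
top {'camera_matrix': [[378.5145, 0.0, 250.1886], [0.0, 378.5145, 193.6211], [0.0, 0.0, 1.0]], 'position': [0.2898, 0.3096, 1.1137], 'orientation': [-0.0441, 0.7108, -0.7016, 0.0237]}
{'camera_matrix': array([[313.68764283,   0.        , 254.33957149],
       [  0.        , 313.68764283, 187.24965572],
       [  0.        ,   0.        ,   1.        ]]), 'tool_from_camera': array([[-5.12411732e-04, -9.63078581e-01, -2.69219956e-01,
         7.30872781e-02],
       [ 9.99999841e-01, -4.30582195e-04, -3.63001179e-04,
        -7.44799874e-04],
       [ 2.33677341e-04, -2.69220100e-01,  9.63078649e-01,
        -1.96377876e-01],
       [ 0.00000000e+00,  0.00000000e+00,  0.00000000e+00,
         1.00000000e+00]])}
[-6.82318392e-04  9.76994893e-01  2.13261509e-01 -2.05686079e-04] 0.1
```

View pics/scene0.png

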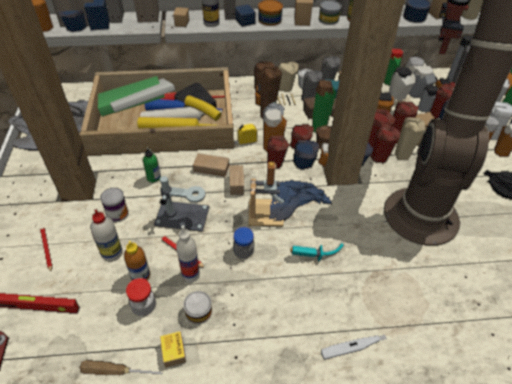

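View pics/top0.png

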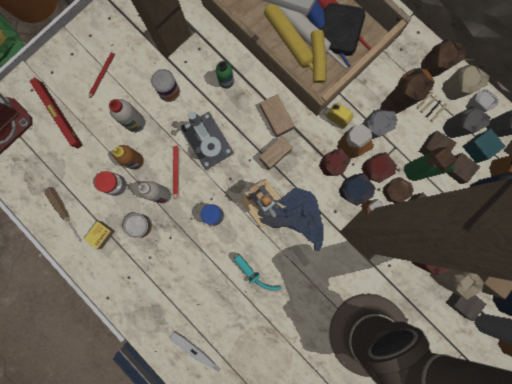

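Scene: the wooden-handled pin stands in its fork at about (270,180) in scene and (265,198) in top. The steel bench post is at (180,205) and (208,142). The turquoise decoy lies at (318,252) and (255,273), and it is not meant. The handle, colour and fork match the first one. I'll confirm it in an enlarged crop and get the coordinates.

```bash
cat > h.py <<'E'
import numpy as np,cv2
from scipy.spatial.transform import Rotation as R
from plant import ctrl,claw,solver,cams
def rot(q): return R.from_quat([q[1],q[2],q[3],q[0]])
def quat(r): x=r.as_quat(); return [x[3],x[0],x[1],x[2]]
def pose(n):
    m=cams.camera_model(n)
    if n=="wrist":
        T=np.eye(4);T[:3,:3]=rot(ctrl.read_orientation()).as_matrix();T[:3,3]=ctrl.read_ee_pos()
        T=T@m["tool_from_camera"]
    else:
        T=np.eye(4);T[:3,:3]=rot(m["orientation"]).as_matrix();T[:3,3]=m["position"]
    return np.array(m["camera_matrix"]),T
def cloud(n,d,KT=None):
    K,T=KT or pose(n); v,u=np.mgrid[:d.shape[0],:d.shape[1]]
    P=np.stack([(u-K[0,2])/K[0,0]*d,(v-K[1,2])/K[1,1]*d,d],-1)
    W=P@T[:3,:3].T+T[:3,3]; W[d<=0]=np.nan; return W
def ray(KT,u,v,z):
    K,T=KT; r=T[:3,:3]@np.array([(u-K[0,2])/K[0,0],(v-K[1,2])/K[1,1],1]); o=T[:3,3]
    return o+r*(z-o[2])/r[2]
def proj(KT,p):
    K,T=KT; c=K@(T[:3,:3].T@(np.array(p)-T[:3,3])); return c[:2]/c[2]
E
python3 - <<'E'
from h import *
a=cv2.imread("pics/scene0.png")[150:250,130:345];b=cv2.imread("pics/top0.png")[95:230,165:335]
a=cv2.resize(a,(800,372),interpolation=2);b=cv2.resize(b,None,fx=1.68,fy=1.68)
c=np.zeros((600,800,3),np.uint8);c[:372]=a;c[372:372+227,:b.shape[1]]=b[:227]
cv2.imwrite("pics/crop1.png",c)
W={n:cloud(n,np.load(f"/tmp/{n}d.npy")) for n in("scene","top")}
for n,pts in dict(scene=[(270,165),(270,175),(262,205),(180,205),(212,163),(235,180),(243,242),(318,252),(180,245),(165,195)],top=[(265,198),(250,190),(208,147),(200,130),(212,146),(222,155),(180,120),(255,273),(275,115),(275,152),(211,214),(176,170)]).items():
    for u,v in pts: print(n,u,v,np.round(W[n][v,u],3))
E
```

```text
scene 270 165 [0.363 0.301 0.21 ]
scene 270 175 [0.355 0.309 0.182]
scene 262 205 [0.389 0.295 0.017]
scene 180 205 [0.585 0.451 0.008]
scene 212 163 [0.621 0.269 0.029]
scene 235 180 [0.502 0.289 0.046]
scene 243 242 [0.315 0.469 0.078]
scene 318 252 [0.157 0.336 0.031]
scene 180 245 [0.39  0.618 0.158]
scene 165 195 [0.573 0.506 0.11 ]
top 265 198 [0.366 0.301 0.215]
top 250 190 [0.394 0.339 0.126]
top 208 147 [0.534 0.47  0.008]
top 200 130 [0.557 0.478 0.113]
top 212 146 [0.537 0.458 0.008]
top 222 155 [0.511 0.428 0.006]
top 180 120 [ 0.619  0.559 -0.002]
top 255 273 [0.167 0.325 0.011]
top 275 115 [0.625 0.272 0.033]
top 275 152 [0.513 0.272 0.046]
top 211 214 [0.332 0.447 0.077]
top 176 170 [0.463 0.563 0.013]
```

View pics/crop1.png

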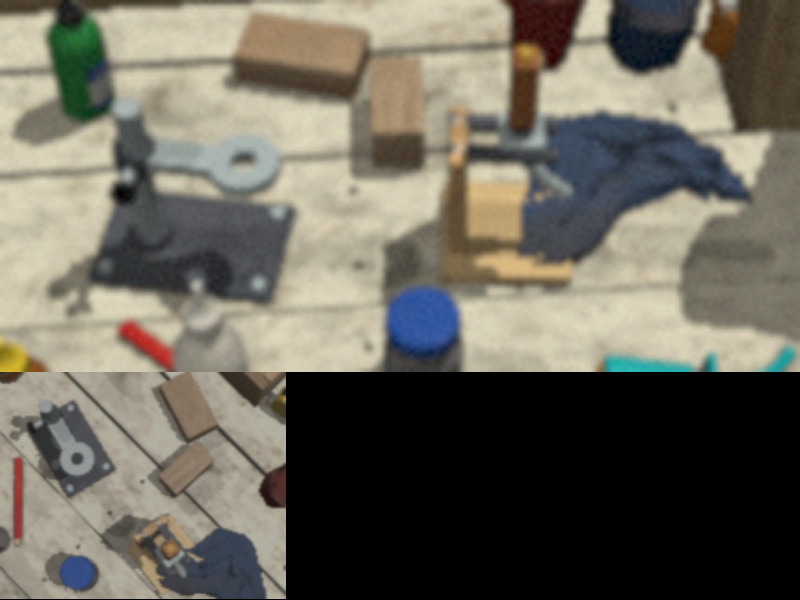

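The crop shows the meant pin with its brown handle at (525,90) and steel collar on the fork, with the curve pointing right, away from the upright. The post's eye is at (245,160), with its arm leading to the column at (130,150). Next I'll measure the geometry from depth.

```bash
python3 - <<'E'
from h import *
W={n:cloud(n,np.load(f"/tmp/{n}d.npy")) for n in("scene","top")}
def sel(n,lo,hi,c,r):
    w=W[n]; m=(w[...,2]>lo)&(w[...,2]<hi)&(np.hypot(w[...,0]-c[0],w[...,1]-c[1])<r); return m
for n in W:
    m=sel(n,.085,.15,(.54,.47),.14); P=W[n][m]; print(n,"eye",len(P),np.median(P,0),np.histogram(P[:,2],np.arange(.085,.151,.005))[0])
    pc=np.c_[P[:,:2]]; u=np.linalg.svd(pc-pc.mean(0))[2][0]; print(" ax",u,np.degrees(np.arctan2(u[1],u[0])), pc.min(0),pc.max(0))
    m=sel(n,.148,.2,(.57,.5),.1); print(" column top",W[n][m].mean(0),m.sum())
    m=sel(n,.2,.23,(.366,.301),.05); print(" handle top",W[n][m].mean(0),m.sum())
    m=sel(n,.11,.14,(.366,.301),.09); P=W[n][m]; print(" prongs",len(P),P.mean(0),np.median(P[:,2])); pc=P[:,:2]; u=np.linalg.svd(pc-pc.mean(0))[2][0]; print(" ax",np.degrees(np.arctan2(u[1],u[0])))
    if n=="top":
        m=sel(n,.085,.15,(.54,.47),.14); big=np.zeros((384,512),np.uint8); big[m]=255
        cs,h=cv2.findContours(big,cv2.RETR_CCOMP,cv2.CHAIN_APPROX_NONE)
        for i,c in enumerate(cs): print(cv2.contourArea(c),cv2.minEnclosingCircle(c),h[0,i])
        f=sel(n,.003,.02,(.38,.33),.1); print(cv2.minAreaRect(np.argwhere(m).astype(np.float32)))
for q in [0]: print(solver.solve_ik([.37,.30,.3],[0,1,0,0]) is not None)
E
```

```text
scene eye 591 [0.54374046 0.4719822  0.1147777 ] [  3   5   7  25  66 211 194  28  14   8   9   9  12]
 ax [-0.7701184  -0.63790097] -140.36452257541555 [0.48306686 0.41984176] [0.60188173 0.53183453]
 column top [0.58188064 0.49360476 0.15735264] 59
 handle top [0.35982701 0.30098395 0.20994973] 65
 prongs 364 [0.37179015 0.31421915 0.1258588 ] 0.1252538753925994
 ax -147.28149260143527
top eye 587 [0.53521185 0.46515104 0.11502801] [  0   0   3   4  29 257 252  17   7   3   5   5   5]
 ax [-0.77957868 -0.6263043 ] -141.22201610328773 [0.4858609  0.41958397] [0.6000516  0.53005798]
 column top [0.5836251  0.49108221 0.15916948] 63
 handle top [0.36242296 0.2978461  0.21072747] 83
 prongs 411 [0.37699204 0.31071359 0.12668792] 0.12571695656473614
 ax -142.34300804464274
557.5 ((201.76351928710938, 137.0180206298828), 23.505840301513672) [-1 -1  1 -1]
44.5 ((211.0, 146.5), 4.272101879119873) [ 2 -1 -1  0]
2.0 ((213.0, 140.0), 1.000100016593933) [-1  1 -1  0]
((137.13873291015625, 202.6931610107422), (45.44198226928711, 21.691932678222656), 38.36748504638672)
True
```

```bash
cat >> h.py <<'E'
UP=np.array([0,0,1.])
def pin_pose(o,psi,th):
    """pin frame: x axis at yaw psi, leaning by th towards its -x"""
    return np.array(o,float),R.from_euler('z',psi)*R.from_euler('y',-th)
def tool_for(o,psi,th,b,gz,s=1):
    """tool pose gripping pin at handle height gz, tool z at angle b from -pin z towards pin +x"""
    o,Rp=pin_pose(o,psi,th)
    z=np.array([np.sin(b),0,-np.cos(b)]); y=np.array([0,s,0.]); x=np.cross(y,z)
    Rt=Rp*R.from_matrix(np.c_[x,y,z])
    g=o+Rp.apply([0,0,gz]); return g+Rt.as_matrix()[:,2]*.019, quat(Rt)
def about_eye(e,psi,ph):
    """pin origin & lean with arc point at angle (th) in the hole plane: arc centre level with eye face"""
    ex=np.array([np.cos(psi),np.sin(psi),0]); C=np.array(e)-.075*ex
    return C+.075*(np.cos(ph)*ex+np.sin(ph)*UP)
E
python3 - <<'E'
from h import *
psi=np.radians(38); e=np.array([.516,.438,.115]); f=np.array([.365,.30,.125])
for b in (0,-20,-30,-40):
  for s in (1,-1):
    print(b,s)
    for nm,(o,th) in dict(fork=(f,0),lift=(f+[0,0,.12],0),t60h=(about_eye(e,psi,np.radians(60))+[0,0,.06],60),t60=(about_eye(e,psi,np.radians(60)),60),t45=(about_eye(e,psi,np.radians(45)),45),t20=(about_eye(e,psi,np.radians(20)),20),t0=(e,0)).items():
        q=solver.solve_ik(*tool_for(o,psi,np.radians(th),np.radians(b),.042,s))
        print(' ',nm,None if q is None else np.round(q,2))
E
```

```text
0 1
  fork [ 0.06  0.36 -1.03  1.95  0.36  1.02  1.1 ]
  lift [ 0.25  0.27 -1.23  1.78  0.27  1.28  1.19]
  t60h [ 0.26  0.17 -1.22  2.44  2.44  0.54 -0.96]
  t60 None
  t45 [ 0.2   0.36 -1.22  2.27  1.77  0.48 -0.21]
  t20 [-0.03  0.5  -1.03  1.84  0.75  0.81  0.83]
  t0 [-0.09  0.88 -1.24  1.46  0.83  1.39  0.87]
0 -1
  fork [ 0.07  0.37 -1.04  1.95  0.37  1.03 -2.05]
  lift [ 0.35  0.39 -1.44  1.78  0.4   1.33 -2.08]
  t60h [ 0.26  0.17 -1.22  2.44  2.44  0.54  2.19]
  t60 None
  t45 [-1.05  0.13  0.19  2.33  2.21  0.15  2.34]
  t20 [-0.19  0.41 -0.79  1.85  0.57  0.72 -2.17]
  t0 [-0.31  0.65 -0.74  1.48  0.46  1.19 -2.03]
-20 1
  fork [-0.06  0.65 -1.04  1.68  0.41  1.46  1.02]
  lift [-0.06  0.52 -1.04  1.53  0.3   1.66  1.11]
  t60h [-0.02  0.05 -0.86  2.17  0.59  0.29  0.86]
  t60 [-0.09  0.17 -0.84  2.25  1.28  0.27  0.18]
  t45 [ 0.02  0.36 -1.02  1.97  0.7   0.65  0.83]
  t20 [-0.14  0.71 -1.04  1.49  0.62  1.3   0.99]
  t0 [-0.26  1.08 -1.25  1.08  0.8   1.84  0.96]
-20 -1
  fork [-0.09  0.63 -0.99  1.68  0.39  1.45 -2.09]
  lift [-0.1   0.49 -0.96  1.54  0.26  1.65 -2.  
[... 829 characters left out ...]
.16  0.38 -0.82  1.82  0.46  0.84 -2.08]
  t20 [-0.29  0.75 -0.86  1.32  0.48  1.47 -2.04]
  t0 [-0.66  0.94 -0.22  0.9   0.09  1.83 -1.75]
-40 1
  fork [-0.17  0.92 -1.04  1.43  0.41  1.83  0.96]
  lift None
  t60h [ 0.05  0.26 -1.03  1.86  0.42  0.84  1.08]
  t60 [ 0.02  0.35 -1.02  1.94  0.58  0.75  0.93]
  t45 [-0.08  0.57 -1.03  1.64  0.57  1.15  0.99]
  t20 [-0.24  1.03 -1.25  1.12  0.75  1.84  0.95]
  t0 None
-40 -1
  fork [-0.21  0.87 -0.95  1.43  0.36  1.8  -2.12]
  lift None
  t60h [ 0.06  0.27 -1.03  1.86  0.43  0.84 -2.06]
  t60 [-0.18  0.27 -0.75  1.95  0.41  0.69 -2.07]
  t45 [-0.28  0.46 -0.7   1.66  0.35  1.07 -1.99]
  t20 [-0.33  0.89 -0.9   1.13  0.51  1.72 -2.04]
  t0 None
```

```bash
python3 - <<'E'
from h import *
q=np.array(ctrl.read_joint_positions())
for ch in [{1:-.28},{3:.9,5:.4},{3:.2,5:.2}]:
    for k,v in ch.items(): q[k]=v
    q[2]=q[4]=0
    ctrl.move_joints(q); print(ctrl.read_time(),np.round(ctrl.read_ee_pos(),3),np.round(ctrl.read_contact_force(),1))
q[0]=-.69;q[6]=1.3
ctrl.move_joints(q); print(ctrl.read_time(),np.round(ctrl.read_ee_pos(),3),np.round(ctrl.read_contact_force(),1))
for x in ([.43,.36,.40],[.43,.36,.34],[.40,.33,.36]):
    p=solver.solve_ik(x,tool_for([0,0,0],np.radians(38),0,0,.042)[1]); print(None if p is None else np.round(p,2))
E
```

```text
1.6583 [ 0.216 -0.499  0.605] [-0.2 -0.1 -0.9]
4.15 [ 0.174 -0.42   1.37 ] [ 0.1 -0.5 -0. ]
6.3 [-0.106  0.095  1.639] [-0.1 -0.7 -0.1]
8.2917 [-0.075 -0.124  1.639] [ 0.4  0.7 -0.7]
[-1.1   0.2   0.4   1.42 -0.08  1.54  1.53]
[-0.15  0.31 -0.84  1.48  0.23  1.45  1.25]
[ 0.16  0.33 -1.23  1.52  0.31  1.51  1.16]
```

```bash
python3 - <<'E'
from h import *
ctrl.move_joints([-.69,0,0,1.45,0,1.65,1.42]); print(ctrl.read_time(),np.round(ctrl.read_ee_pos(),3))
qt=tool_for([0,0,0],np.radians(38),0,0,.042)[1]
p=solver.solve_ik([.42,.35,.40],qt); print(np.round(p,2))
if abs(p[2])<.6: ctrl.move_joints(p)
print(ctrl.read_time(),np.round(ctrl.read_ee_pos(),3))
KT=pose("wrist"); im,d=cams.capture("wrist"); cv2.imwrite("pics/w1.png",im); np.savez("/tmp/w1.npz",d=d,K=KT[0],T=KT[1])
E
```

```text
12.4917 [0.39  0.259 0.479]
[-0.75  0.18 -0.05  1.43  0.01  1.54  1.44]
13.0583 [0.42 0.35 0.4 ]
```

View pics/w1.png

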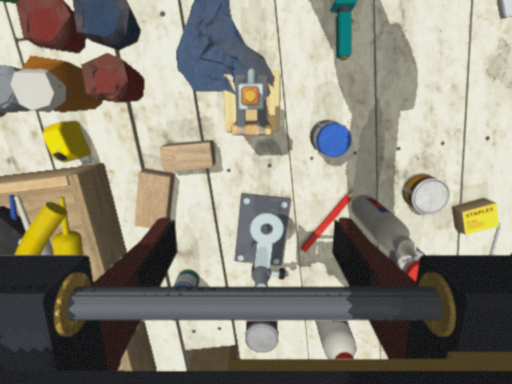

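The wrist view shows the pin handle top at (251,95) with its tip pointing up in the image at (251,72). The eye hole is at (266,229), the column at (261,272), and the pencil is the red object at (325,222).

```bash
python3 - <<'E'
from h import *
z=np.load("/tmp/w1.npz"); KT=(z["K"],z["T"]); d=z["d"]; im=cv2.imread("pics/w1.png"); W=cloud("w",d,KT)
hsv=cv2.cvtColor(im,cv2.COLOR_BGR2HSV)
# handle top: orange near (251,95)
m=((hsv[...,0]<22)&(hsv[...,1]>140)&(W[...,2]>.195)&(W[...,2]<.23)).astype(np.uint8); m[:80]=0;m[112:]=0;m[:,:235]=0;m[:,270:]=0
v,u=np.nonzero(m); r=cv2.minAreaRect(np.c_[u,v].astype(np.float32)); print("handle",len(u),r,W[v,u].mean(0),ray(KT,*r[0],.211))
m=((W[...,2]>.2)&(W[...,2]<.23)).astype(np.uint8); m[:80]=0;m[112:]=0;m[:,:235]=0;m[:,270:]=0
v,u=np.nonzero(m); r=cv2.minAreaRect(np.c_[u,v].astype(np.float32)); print("handle by depth",len(u),r,W[v,u].mean(0),ray(KT,*r[0],.211))
# collar top z=.133 region
def sel(lo,hi,u0,u1,v0,v1):
    m=((W[...,2]>lo)&(W[...,2]<hi)); k=np.zeros_like(m); k[v0:v1,u0:u1]=1; return m&k
m=sel(.105,.15,225,285,65,125); P=W[m]; uu=np.linalg.svd(P[:,:2]-P[:,:2].mean(0))[2][0]; print("fork/collar",len(P),P.mean(0),np.degrees(np.arctan2(uu[1],uu[0])))
m=sel(.10,.13,235,295,205,275); P=W[m]; print("eye z",np.median(P[:,2]),len(P))
b=m.astype(np.uint8)*255; cs,h=cv2.findContours(b,cv2.RETR_CCOMP,cv2.CHAIN_APPROX_NONE)
zt=np.median(P[:,2])
for i,c in enumerate(cs):
    if cv2.contourArea(c)>20: (c0,rr)=cv2.minEnclosingCircle(c); print(h[0,i],cv2.contourArea(c),c0,rr,ray(KT,*c0,zt))
# fit ring outer edge: circle on -x half
Q=P[:,:2]; print(Q.min(0),Q.max(0))
ms=sel(.147,.19,235,295,235,290); print("coltop",W[ms].mean(0),ms.sum())
v0,u0=65,215; crop=cv2.resize(im[60:130,215:290],(560,523),interpolation=cv2.INTER_CUBIC); crop2=cv2.resize(im[190:285,230:300],(230,312),interpolation=cv2.INTER_CUBIC)
o=np.zeros((523,800,3),np.uint8);o[:,:560]=crop;o[:312,565:795]=crop2;cv2.imwrite("pics/c2.png",o)
E
```

```text
handle 210 ((249.5, 95.5), (15.0, 15.0), 90.0) [0.36087959 0.29787053 0.21109571] [0.36095569 0.29767494 0.211     ]
handle by depth 353 ((250.0, 95.5), (19.0, 18.0), 90.0) [0.36065015 0.29821418 0.21045494] [0.36059325 0.29813937 0.211     ]
fork/collar 927 [0.36570159 0.30290272 0.12668322] 38.44561856880295
eye z 0.11414019824056096 1388
[-1 -1  1 -1] 1375.0 (268.5, 244.74192810058594) 33.590049743652344 [0.53152617 0.46818409 0.1141402 ]
[ 4  2 -1  0] 93.5 (266.5, 228.0) 6.576573371887207 [0.50991013 0.44665385 0.1141402 ]
[0.48311628 0.41997153] [0.59105295 0.52604351]
coltop [0.57693463 0.48707261 0.155363  ] 76
```

View pics/c2.png

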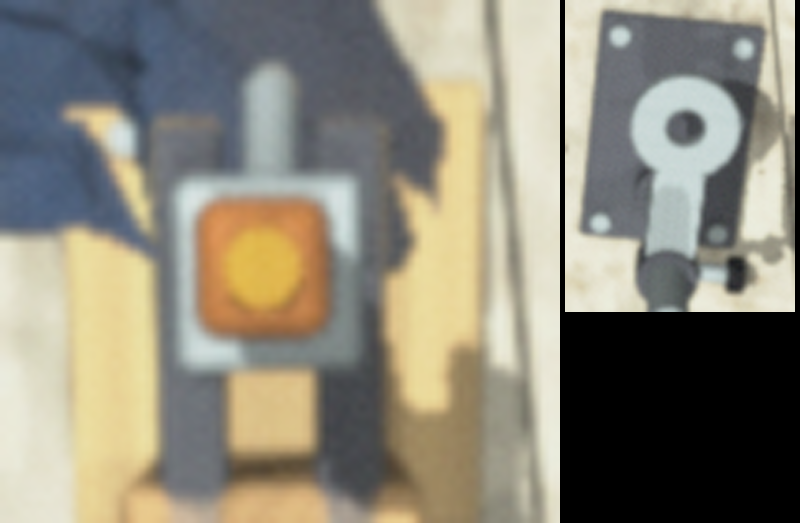

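Pin at (0.361, 0.298), yaw about 38°. Eye at about (0.511, 0.446), top about 0.114, post yaw about 31°. Column spacing is 0.086 against the given 0.085, so that checks. Grasping next with the tool pitched back 25°, so the later tilt stays in reach.

```bash
cat >> h.py <<'E'
PSI=np.radians(38);B=np.radians(-25);GZ=.042;F=np.array([.361,.298,.125])
def st(t=""): print(t,round(ctrl.read_time(),2),np.round(ctrl.read_ee_pos(),4),"F",np.round(ctrl.read_contact_force(),1),"w",round(ctrl.read_gripper_width(),3),"gf",round(ctrl.read_gripper_force(),1))
E
python3 - <<'E'
from h import *
p,q=tool_for(F,PSI,0,B,GZ); zt=rot(q).as_matrix()[:,2]
j=solver.solve_ik(p-.11*zt,q); print(np.round(j,2))
assert abs(j[2])<.6
ctrl.move_joints(j); st("pre")
ctrl.move_l(p,q,max_speed=.08); st("at")
claw.grasp(); st("grasp")
ctrl.move_l(p+[0,0,.1],q,max_speed=.08); st("lift"); print(np.round(ctrl.read_joint_positions(),2))
KT=pose("wrist"); im,d=cams.capture("wrist"); s,ds=cams.capture("scene"); 
np.savez("/tmp/w3.npz",d=d,K=KT[0],T=KT[1],im=im)
cv2.imwrite("pics/w3.png",np.hstack([cv2.resize(im[:, 60:452],(392,384)),cv2.resize(s[100:250,150:310],(408,384))]))
E
```

```text
[-0.73  0.48 -0.03  1.43 -0.03  1.66  1.47]
pre 13.78 [0.3923 0.3221 0.2514] F [ 0.5 -0.6  0.7] w 1.001 gf 0.0
at 15.31 [0.355  0.2933 0.1501] F [-0.5 -0.2  0.1] w 1.002 gf 0.0
grasp 16.33 [0.3548 0.293  0.1497] F [-0.6 -0.7 -1. ] w 0.246 gf 29.9
lift 17.73 [0.3545 0.2929 0.2493] F [ 0.3 -0.3 -2.9] w 0.249 gf 29.9
[-0.73  0.4  -0.04  1.56 -0.03  1.62  1.47]
```

View pics/w3.png

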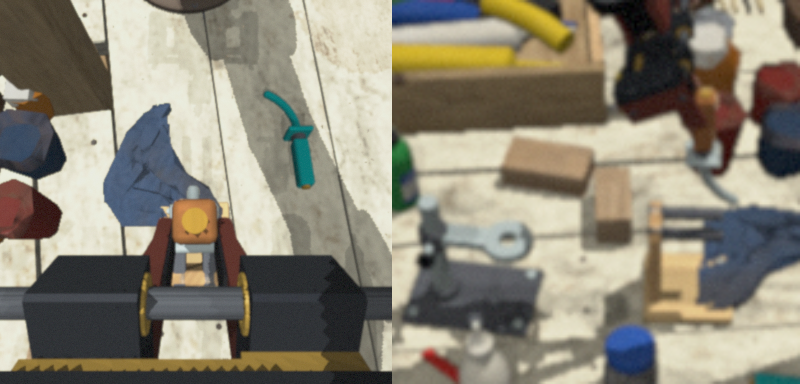

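The pin is held: width 21.8 mm, clear of the fork, at wrist pixel (253,220). I'll check the in-hand lean, then carry it to above the eye, leaning over.

```bash
cat >> h.py <<'E'
E0=np.array([.511,.446,.114])
def handle_top(n="wrist",pr=None):
    """measured centre of the orange handle top vs the point expected at pr"""
    KT=pose(n); im,d=cams.capture(n); W=cloud(n,d,KT); hsv=cv2.cvtColor(im,cv2.COLOR_BGR2HSV)
    m=(hsv[...,0]<24)&(hsv[...,1]>130)&(np.linalg.norm(W-pr,axis=-1)<.025)
    return W[m].mean(0) if m.sum() else None, m.sum(), im, d, KT
E
python3 - <<'E'
from h import *
z=np.load("/tmp/w3.npz"); W=cloud("w",z["d"],(z["K"],z["T"])); hsv=cv2.cvtColor(z["im"],cv2.COLOR_BGR2HSV)
ex=np.array([np.cos(PSI),np.sin(PSI),0])
exp=F+[0,0,.186]; dlt=W-exp
m=(hsv[...,0]<24)&(hsv[...,1]>130)&(np.linalg.norm(dlt,axis=-1)<.03)
P=W[m]; top=P[np.abs(P[:,2]-np.percentile(P[:,2],90))<.004]
print(m.sum(),"exp",exp,"meas",np.median(top,0),"along x",(np.median(top,0)-exp)@ex, len(top))
A=np.c_[top[:,:2]-top[:,:2].mean(0),np.ones(len(top))]; print("top slope",np.linalg.lstsq(A,top[:,2],rcond=None)[0][:2]@ex[:2])
th=np.radians(55); o=about_eye(E0,PSI,th)+[0,0,.08]
p,q=tool_for(o,PSI,th,B,GZ)
# midway
pm,qm=tool_for((F+[0,0,.1]+o)/2+[0,0,.02],PSI,th/2,B,GZ)
print([None if j is None else np.round(j,2).tolist() for j in (solver.solve_ik(pm,qm),solver.solve_ik(p,q),solver.solve_ik(*tool_for(E0,PSI,0,B,GZ)))])
ctrl.move_l(pm,qm,max_speed=.12); st()
ctrl.move_l(p,q,max_speed=.12); st(); print(np.round(ctrl.read_joint_positions(),2))
KT=pose("wrist"); im,d=cams.capture("wrist"); s,ds=cams.capture("scene"); t,dt=cams.capture("top")
np.savez("/tmp/w4.npz",d=d,K=KT[0],T=KT[1],im=im,s=s,ds=ds,t=t,dt=dt)
cv2.imwrite("pics/w4.png",np.hstack([im[:, 100:412],cv2.resize(s[130:240,145:235],(240,384)*1,interpolation=2),cv2.resize(t[95:195,170:230],(240,384),interpolation=2)]))
for n in("scene","top"):
    print(n,"tip",proj(pose(n),o+pin_pose(o,PSI,th)[1].apply([-.043,0,-.068])),"eye",proj(pose(n),E0))
print("wrist eye",proj(KT,E0)-[100,0])
E
```

```text
2528 exp [0.361 0.298 0.311] meas [0.37684941 0.29672594 0.32006508] along x 0.011705115500710966 201
top slope 1.966752653753081
[[-0.76, 0.17, -0.06, 1.71, 0.02, 1.22, 1.42], [-0.78, 0.05, -0.09, 2.01, 0.19, 0.58, 1.23], [-0.76, 0.86, -0.01, 1.02, -0.03, 1.7, 1.47]]
 18.68 [0.4084 0.3503 0.2782] F [ 0.4 -0.4 -2. ] w 0.25 gf 29.9
 19.54 [0.4663 0.4108 0.2628] F [ 0.3  0.2 -2.5] w 0.249 gf 29.9
[-0.79  0.05 -0.08  2.01  0.19  0.58  1.23]
scene tip [193.98895192 176.21344644] eye [195.64659932 192.66833556]
top tip [207.94157959 141.34441528] eye [211.2065031  146.89163547]
wrist eye [153.81942021 144.97607224]
```

View pics/w4.png

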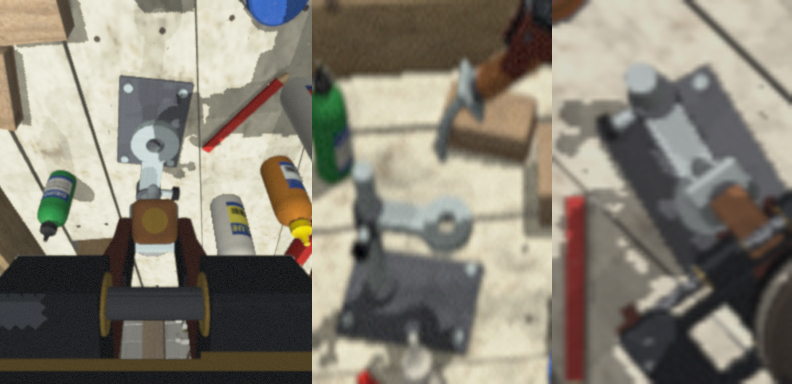

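The tip in scene is at (193,175), predicted (194,176). The eye is at (195,193.5), predicted (195.6,192.7). The wrist sees the hole at (255,146), predicted (254,145). All agree within about 2 mm. I'll refine the eye numerically and then descend in small felt steps.

```bash
python3 - <<'E'
from h import *
z=np.load("/tmp/w4.npz"); KT=(z["K"],z["T"]); W=cloud("w",z["d"],KT)
m=(W[...,2]>.1)&(W[...,2]<.13)&(np.hypot(W[...,0]-.511,W[...,1]-.446)<.04)
zt=np.median(W[m][:,2]); print("ring z",zt,m.sum())
cs,h=cv2.findContours(m.astype(np.uint8)*255,cv2.RETR_CCOMP,cv2.CHAIN_APPROX_NONE)
for i,c in enumerate(cs):
    if h[0,i,3]>=0 and cv2.contourArea(c)>30: e=cv2.fitEllipse(c); print("hole",e,ray(KT,*e[0],zt))
# circle fit of outer edge away from the arm
c=max(cs,key=cv2.contourArea)[:,0]; P=np.array([ray(KT,u,v,zt)[:2] for u,v in c]); u=np.array([np.cos(.54),np.sin(.54)])
P=P[(P-E0[:2])@u<.012]
s=np.linalg.lstsq(np.c_[2*P,np.ones(len(P))],(P**2).sum(1),rcond=None)[0]; print("outer circle",s[:2],np.sqrt(s[2]+s[0]**2+s[1]**2))
g=cv2.cvtColor(z["im"],cv2.COLOR_BGR2GRAY); 
dk=((g<110)).astype(np.uint8); dk[:130]=0;dk[162:]=0;dk[:,:240]=0;dk[:,272:]=0
n,l,stt,cen=cv2.connectedComponentsWithStats(dk)
for i in range(1,n):
    if stt[i,4]>40: print("dark",stt[i],cen[i],ray(KT,*cen[i],zt-.003))
E
```

```text
ring z 0.1140736704165099 1792
hole ((254.63446044921875, 142.4535675048828), (9.308295249938965, 16.629785537719727), 88.49759674072266) [0.5075943  0.44450746 0.11407367]
outer circle [0.50650106 0.44401034] 0.02766773968603429
dark [247 139  17  13 134] [255.49253731 144.13432836] [0.51067514 0.44815552 0.11107367]
```

```bash
sed -i 's/^E0=.*/E0=np.array([.509,.445,.114])/' h.py; cat >> h.py <<'E'
F0=None
def go(phi_deg,dz=0,off=(0,0),sp=.04,e=None):
    e=E0 if e is None else e
    th=np.radians(phi_deg); ex=np.array([np.cos(PSI),np.sin(PSI),0]); ey=np.array([-ex[1],ex[0],0])
    o=about_eye(e,PSI,th)+off[0]*ex+off[1]*ey+[0,0,dz]
    p,q=tool_for(o,PSI,th,B,GZ); ctrl.move_l(p,q,max_speed=sp)
    ctrl.wait(.1); f=np.mean([ctrl.read_contact_force() for _ in range(5)],0); t=np.array(ctrl.read_wrist_torque())
    print(f"phi {phi_deg} dz {dz:.3f} t {ctrl.read_time():.1f} f_x {f@ex:.1f} f_y {f@ey:.1f} f_z {f[2]:.1f} tau_y {t@ey:.2f} perr {np.linalg.norm(np.array(ctrl.read_ee_pos())-p)*1e3:.1f}mm")
    return f
E
python3 - <<'E'
from h import *
go(55,.06); f0=go(55,.02,sp=.08)
for dz in (.013,.008,.004,0):
    f=go(55,dz)
    if np.linalg.norm(f-f0)>6: print("contact, stop"); break
KT=pose("wrist"); im,d=cams.capture("wrist"); s,ds=cams.capture("scene"); t,dt=cams.capture("top")
cv2.imwrite("pics/w5.png",np.hstack([im[:, 100:412],cv2.resize(s[130:240,145:235],(240,384)*1,interpolation=2),cv2.resize(t[95:195,170:230],(240,384),interpolation=2)]))
E
```

```text
phi 55 dz 0.060 t 20.4 f_x 0.1 f_y 0.1 f_z -2.0 tau_y 0.72 perr 0.4mm
phi 55 dz 0.020 t 21.2 f_x 0.3 f_y 0.4 f_z -2.0 tau_y 0.67 perr 0.9mm
phi 55 dz 0.013 t 21.6 f_x 0.6 f_y -0.0 f_z -2.1 tau_y 0.72 perr 0.1mm
phi 55 dz 0.008 t 22.0 f_x 0.6 f_y 0.2 f_z -2.9 tau_y 0.63 perr 0.1mm
phi 55 dz 0.004 t 22.3 f_x 0.5 f_y 0.0 f_z -3.0 tau_y 0.59 perr 0.1mm
phi 55 dz 0.000 t 22.7 f_x -0.3 f_y 0.7 f_z -2.6 tau_y 0.57 perr 0.1mm
```

View pics/w5.png

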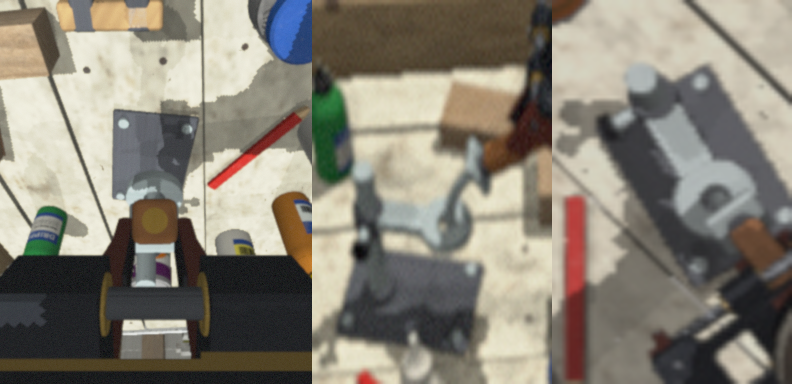

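The tip is in the eye at scene crop (448,225), inside the ring, with no contact force. Swinging round the curve with light force-following.

```bash
python3 - <<'E'
from h import *
ex=np.array([np.cos(PSI),np.sin(PSI),0]); ey=np.array([-ex[1],ex[0],0]); f0=np.array([.2,.1,-2.3]); off=np.zeros(2); dz=.001
phi=55
while phi>8:
    phi=max(phi-5,8); f=go(phi,dz,off,sp=.06)-f0
    for k in range(3):
        l=np.array([f@ex,f@ey])
        if np.linalg.norm(f)<5: break
        off+=np.clip(l*.00025,-.0015,.0015); dz+=np.clip(f[2]*.0002,-.001,.001); f=go(phi,dz,off,sp=.02)-f0
    if np.linalg.norm(f)>12: print("stop"); break
print(off,dz)
KT=pose("wrist"); im,d=cams.capture("wrist"); s,ds=cams.capture("scene"); t,dt=cams.capture("top")
cv2.imwrite("pics/w6.png",np.hstack([im[:, 100:412],cv2.resize(s[130:240,145:235],(240,384)*1,interpolation=2),cv2.resize(t[95:195,170:230],(240,384),interpolation=2)]))
E
```

```text
phi 50 dz 0.001 t 23.2 f_x -0.1 f_y 0.7 f_z -2.0 tau_y 0.59 perr 0.5mm
phi 45 dz 0.001 t 23.5 f_x 0.7 f_y -0.7 f_z -1.9 tau_y 0.45 perr 0.6mm
phi 40 dz 0.001 t 23.9 f_x -0.9 f_y 0.2 f_z -1.1 tau_y 0.31 perr 0.4mm
phi 35 dz 0.001 t 24.2 f_x -0.4 f_y -0.7 f_z -2.3 tau_y 0.24 perr 0.3mm
phi 30 dz 0.001 t 24.6 f_x -0.6 f_y 0.3 f_z -1.9 tau_y 0.05 perr 0.4mm
phi 25 dz 0.001 t 24.9 f_x 0.5 f_y 0.6 f_z -2.5 tau_y -0.12 perr 0.6mm
phi 20 dz 0.001 t 25.3 f_x -0.5 f_y -0.5 f_z -2.4 tau_y -0.23 perr 0.9mm
phi 15 dz 0.001 t 25.6 f_x 0.5 f_y -0.6 f_z -2.6 tau_y -0.37 perr 1.3mm
phi 10 dz 0.001 t 26.0 f_x 0.1 f_y 0.0 f_z -1.6 tau_y -0.44 perr 1.7mm
phi 8 dz 0.001 t 26.3 f_x 0.0 f_y -0.1 f_z -1.8 tau_y -0.60 perr 1.2mm
[0. 0.] 0.001
```

```bash
python3 - <<'E'
from h import *
f0=np.array([.2,.1,-2.1])
go(4,.004,sp=.04); f=go(0,.004,sp=.04)
dz=.004
while dz>-.008:
    dz-=.001; f=go(0,dz,sp=.03)-f0
    if f[2]>4 or np.linalg.norm(f)>8: print("contact",dz); break
KT=pose("wrist"); im,d=cams.capture("wrist"); s,ds=cams.capture("scene"); t,dt=cams.capture("top")
cv2.imwrite("pics/w6.png",np.hstack([im[:, 100:412],cv2.resize(s[130:240,145:235],(240,384)*1,interpolation=2),cv2.resize(t[95:195,170:230],(240,384),interpolation=2)]))
E
```

```text
phi 4 dz 0.004 t 26.8 f_x -0.2 f_y 0.4 f_z -2.1 tau_y -0.66 perr 0.1mm
phi 0 dz 0.004 t 27.2 f_x -0.9 f_y 0.3 f_z -2.1 tau_y -0.76 perr 0.5mm
phi 0 dz 0.003 t 27.6 f_x 0.3 f_y -0.7 f_z -2.6 tau_y -0.84 perr 0.4mm
phi 0 dz 0.002 t 27.9 f_x -0.5 f_y -0.4 f_z 0.1 tau_y -0.63 perr 0.3mm
phi 0 dz 0.001 t 28.3 f_x 1.7 f_y 0.3 f_z 4.6 tau_y -0.12 perr 1.2mm
contact 0.001
```

View pics/w6.png

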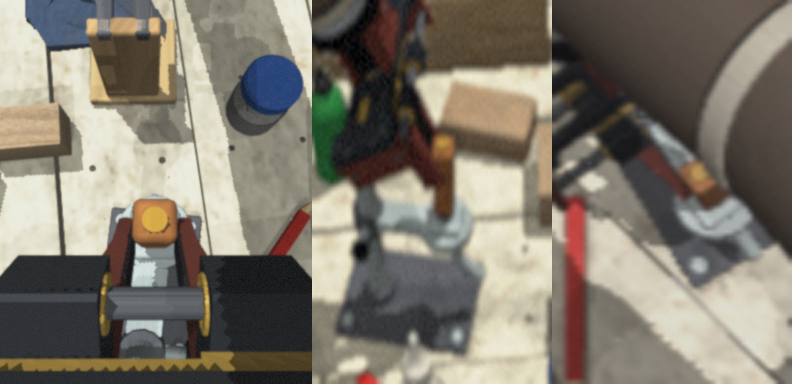

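The collar is on the eye with the handle upright at scene crop (444,175), and contact was felt at about 0.1155 m. Releasing, backing off along the tool axis and checking.

```bash
python3 - <<'E'
from h import *
claw.gripper_open(); st("open"); ctrl.wait(.3)
p=np.array(ctrl.read_ee_pos()); zt=rot(ctrl.read_orientation()).as_matrix()[:,2]
ctrl.move_l(p-.12*zt,None,max_speed=.08); st("back")
KT=pose("wrist"); im,d=cams.capture("wrist"); s,ds=cams.capture("scene"); W=cloud("w",d,KT)
hsv=cv2.cvtColor(im,cv2.COLOR_BGR2HSV); ht=E0+[0,0,.0875]
m=(np.linalg.norm(W-ht,axis=-1)<.03)&(W[...,2]>ht[2]-.01); P=W[m]
print("handle top",P.mean(0),"expected",ht,len(P))
A=np.c_[P[:,:2]-P[:,:2].mean(0),np.ones(len(P))]; print("slope deg",np.degrees(np.linalg.lstsq(A,P[:,2],rcond=None)[0][:2]))
m=(np.hypot(*(W[...,:2]-E0[:2]).transpose(2,0,1))<.035)&(W[...,2]>.117)&(W[...,2]<.13); print("collar top z",np.median(W[m][:,2]),m.sum())
cv2.imwrite("pics/w7.png",np.hstack([im[:, 100:412],cv2.resize(s[130:240,145:235],(314,384),interpolation=2)]))
E
```

```text
open 29.52 [0.5027 0.4401 0.1398] F [-0.3  0.4 -0.6] w 1.002 gf 0.0Traceback (most recent call last):
  File "<stdin>", line 4, in <module>
plant.IKError: the arm cannot follow that straight line within its joint ranges
```

```bash
python3 - <<'E'
from h import *
p=np.array(ctrl.read_ee_pos()); q0=tool_for(E0,PSI,0,0,GZ)[1]
ctrl.move_l([E0[0],E0[1],.175],q0,max_speed=.05); st("upright")
ctrl.move_l([E0[0],E0[1],.30],None,max_speed=.1); st("back")
KT=pose("wrist"); im,d=cams.capture("wrist"); s,ds=cams.capture("scene"); W=cloud("w",d,KT)
ht=E0+[0,0,.0865]
m=(np.linalg.norm(W-ht,axis=-1)<.03)&(W[...,2]>ht[2]-.008); P=W[m]
print("handle top",P.mean(0),"expected",ht,len(P))
A=np.c_[P[:,:2]-P[:,:2].mean(0),np.ones(len(P))]; print("slope deg",np.degrees(np.linalg.lstsq(A,P[:,2],rcond=None)[0][:2]))
m=(np.hypot(W[...,0]-E0[0],W[...,1]-E0[1])<.035)&(W[...,2]>.117)&(W[...,2]<.13); print("collar top z",np.median(W[m][:,2]),m.sum())
cv2.imwrite("pics/w7.png",np.hstack([im[:, 100:412],cv2.resize(s[130:240,145:235],(314,384),interpolation=2)]))
E
```

```text
upright 30.7 [0.5091 0.445  0.1749] F [ 1.  -0.7 -0.9] w 1.001 gf 0.0
back 32.1 [0.5088 0.4448 0.2991] F [ 1.   0.4 -0.1] w 1.0 gf 0.0
handle top [0.5108775  0.44780265 0.20015722] expected [0.509  0.445  0.2005] 473
slope deg [4.14545882 3.07853135]
collar top z 0.12183983443974386 444
```

View pics/w7.png

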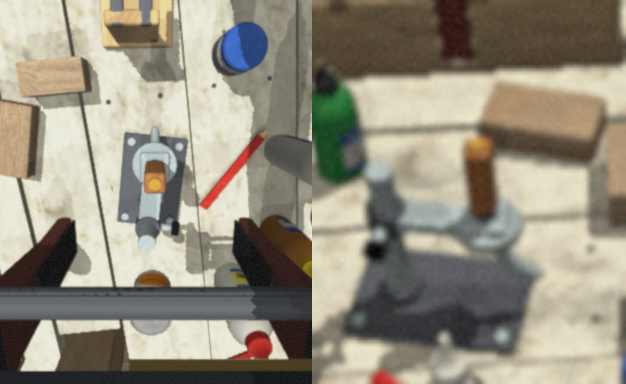

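```bash
python3 - <<'E'
from h import *
KT=pose("wrist"); im,d=cams.capture("wrist"); W=cloud("w",d,KT)
def plane(m,t):
    P=W[m]
    for _ in range(4):
        A=np.c_[P[:,:2]-P[:,:2].mean(0),np.ones(len(P))]; s=np.linalg.lstsq(A,P[:,2],rcond=None)[0]; r=P[:,2]-A@s; P=P[abs(r)<max(.0015,1.5*r.std())]
    print(t,len(P),P.mean(0),"tilt deg",np.degrees(s[:2]))
dx=np.hypot(W[...,0]-.511,W[...,1]-.448)
plane((dx<.02)&(W[...,2]>.1965)&(W[...,2]<.206),"top")
plane((dx<.03)&(W[...,2]>.1185)&(W[...,2]<.126),"collar")
plane((dx<.03)&(W[...,2]>.109)&(W[...,2]<.1175),"ring")
# handle axis from its side strip: midpoints of horizontal slices
hsv=cv2.cvtColor(im,cv2.COLOR_BGR2HSV)
for z in (.145,.165,.185):
    m=(dx<.025)&(abs(W[...,2]-z)<.006); print(z,W[m].mean(0),m.sum())
E
```

```text
top 259 [0.51144921 0.44790803 0.19961737] tilt deg [0.21756076 0.61321676]
collar 347 [0.50724498 0.44500975 0.12191178] tilt deg [-0.27726008 -0.35937529]
ring 523 [0.50506406 0.44247319 0.11408368] tilt deg [-0.00928081  0.16730656]
0.145 [0.50363637 0.44220886 0.14397239] 37
0.165 [0.50366546 0.44211222 0.16557054] 40
0.185 [0.50364306 0.44223352 0.18512009] 50
```

The top and collar planes are level within 0.7°, the handle side is vertical, and the collar sits 8 mm above the ring. The gripper is clear. Handing in.

```bash
python3 -c "
from plant import hand_in; print(hand_in())"
```

```text
the job is handed in; nothing more can be done
None
```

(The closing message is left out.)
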